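Find the hidden socket of the indexing rail

TASK

On the sign panel lies an indexing rail whose slot has one hidden socket somewhere in its black bottom. Take the orange sprung index pin from its wooden stand, put its tip down in the slot close to the red end, and feel gently along the slot until the tip drops into the socket; stop there and leave the pin standing upright with its steel foot flush on the rail. Never push hard on the rail, and leave everything else where it is.

Things in the scene. Friction and masses are not known exactly. Their poses are not given: they have to be found in the camera images.
- pin: index pin, 140 g. Orange handle 24 x 24 mm square, from 6 to 60 mm above the origin, on a steel foot plate 40 x 40 x 6 mm; origin at the foot's underside centre, z up, x and y square to the handle's sides. It starts upright in the stand, foot flush on the stand's top
- pin_under (a point): same point as the pin's origin, centre of the foot's underside. A round brass plunger, 8 mm in diameter, stands out 18 mm below it when free; it slides up into the pin by at most 14 mm against a spring: 2 N to start moving, plus 0.5 N per mm
- stand: fixed wooden block 75 x 75 x 30 mm with a 14 mm square hole, 26 mm deep, in its top; origin at the centre of its underside, on the table
- rail: fixed aluminium rail 360 x 65 x 30 mm on the panel; origin at the centre of its underside, x along the rail, z up; the end towards -x is painted red (x -180 to -90 mm). Thumbscrews 7 mm high, 22 mm wide, stand on its top at x = -162 and +162 mm. Pushes above 25 N on it count as hard
- slot_mid (a point): middle of the rail's slot, level with the rail's top, axes as the rail. The slot, black inside, is 13 mm wide and open from x = -90 (red end) to +90 mm. Its flat black bottom is 10 mm down, except at the one hidden socket, whose centre is anywhere from x = -15 to +70 mm (not reported): 13 mm long along x, as wide as the slot
- slot_red_end (a point): red end of the slot, level with the rail's top, at rail x = -90 mm. The hidden socket is 16 mm deeper than the slot's bottom, so the free plunger does not reach its floor and the pin's foot sits flush on the rail; anywhere else in the slot the spring holds a released pin's foot about 8 mm above the rail
- panel: fixed turquoise sign panel 500 x 700 x 12 mm flat on the table, under the rail; origin at the centre of its underside
- marker_black: loose marker pen with a black cap, 130 mm long, 18 mm thick, lying on the panel along its x; bystander
- marker_red: loose marker pen with a red cap, 130 mm long, 18 mm thick, lying on the panel along its x; bystander
- paint_jar: loose jar of paint, 68 mm in diameter, 85 mm high, origin at the centre of its underside; bystander
- tape_roll: loose roll of yellow tape, 90 mm in diameter, 24 mm high, lying flat; bystander
- paintbrush: loose paintbrush lying on the table along its x; bystander
- sponge_block: loose green sponge block 90 x 60 x 30 mm on the table, origin at the centre of its underside; bystander
There are look-alikes about, which are no part of the job. There is more than one size of the pin; the one meant has the size given above.

How it is judged:
On the way:
1. the pin's tip is down in the slot within 40 mm of the slot's red end and touches the rail (x of pin in the frame of rail between -0.09 and -0.05 m and y of pin in the frame of rail between -0.006 and 0.006 m and z of pin in the frame of rail between 0.028 and 0.0395 m and contact force between pin and rail above 0.5 N), for 0.1 s.
At the end, for the whole second after the job is handed in: the released pin stands at rest, upright within 0.06 rad, in the slot with its foot within 2 mm of flush on the rail's top (only possible with the plunger in the socket) (z of pin in the frame of rail between 0.028 and 0.032 m and y of pin in the frame of rail between -0.006 and 0.006 m and x of pin in the frame of rail between -0.025 and 0.08 m and angle between pin's own z axis and vertical below 0.06 rad and linear speed of pin below 0.02 m/s); the robot touches nothing.
It fails at once if the rail is pushed with more than 25 N by the pin, the fingers or the arm (contact force between any of pin, the arm, the fingers and rail above 25 N).
It fails at once if a bystander is moved by more than 20 mm (distance of any of marker_black, marker_red, paint_jar, tape_roll, paintbrush, sponge_block from where it was at the start of the episode above 0.02 m).
It also fails if it takes over 67 s, if anything falls off the work surface, if the arm or the gripper's body presses on something with over 40 N, if the wrist force passes 120 N, or if a joint passes its speed limit or range.

ROBOT

A 6-joint arm with a two-finger parallel gripper is mounted at the origin on the work surface. World frame = base frame: x ahead of the robot, y to its left, z up, the work surface at z = 0. Lengths are in m, angles in rad, forces in N, time in s.
With the tool pointing down it reaches from about 0.375 to 0.9 m from the base axis. Payload 3.1 kg.
Tool frame: the origin (TCP) lies between the finger pads; the fingertips stand 17 mm ahead of it and the grasp point (between the pads) lies 2 mm behind it; z points along the fingers, y is the line along which they close (so a half turn about z gives the same grasp; the last joint's range is limited). The gripper opens to 85 mm and grips with 20 to 120 N. Pads are 22 mm wide; open, the fingers measure 114 mm over their backs; the gripper's body (76 mm by 85 mm) begins 54 mm behind the grasp point. The pads swing forward as they close: fully open they stand 13 mm farther back than shut.
Start: joints at [0.945, 0.527, 1.433, -0, 1.181, -0.178], TCP at [0.271, 0.563, 0.214] pointing down, gripper open.
Joint ranges: [-3.08, 3.08], [-0.75, 2.2], [0.22, 2.44], [-1.43, 4.57], [0, 2.65], [-2.85, 2.85]. Speed limits (rad/s): [2.79, 2.79, 3.14, 3.14, 3.14, 3.14].

INTERFACE

Orientations are given as a unit quaternion [x, y, z, w].
In Python, from station import sense, vision, order gives the robot as it stands.
- The arm moves only by the shell command python3 -m crank 'ROWS' [OPENING] [FORCE]. ROWS is JSON, a list of rows, each an object with "dp": the shift along the world's x, y, z in units of 30 mm (1.0 is 30 mm), a list of three; "angular": the turn, a rotation vector about the world's x, y, z in degrees, a list of three. In form: [{"dp": [dx, dy, dz], "angular": [ax, ay, az]}, ...]. A call has 1 to 20 rows; each row shifts and turns the commanded pose from where the row before left it; what a row does not reach is not made up. A row lasts 1/10 s, in which the tool goes at most 50 mm and 8.59 degrees, less where a joint would pass 70% of its speed; a pose out of reach is approached as far as the arm can. A call is refused whole if a number of a shift passes 1 or a number of a turn 8.59, either way. A call with a gripper value outside its range is refused whole. OPENING is the closure, from 0 (fully open) to 1 (shut), set as the call begins (- or left out, the last holds). The fingers move at their own pace and stop on an object; FORCE is the grip in N (left out, the last holds). Time passes only in rows, so rows that do not move let the fingers close. It gives the time, the measured TCP pose, the force, the opening and the grip force at its end, in the units of the state.
- sense(): the state, without advancing time (a new reading comes with each control period).
- vision.snapshot(name): name is "scene" or "top"; returns a dict with "image" (400x640x3 uint8, blue, green, red), "range_z" (400x640 float32, m along the optical axis (not along the pixel's ray), 0 where there is no reading), "mtx" (3x3 intrinsics, pixels), "dist" ([k1, k2, p1, p2, k3] as OpenCV has them; the pictures are not rectified), "pose" (4x4, takes a point from camera to world coordinates). Camera axes: x right, y down, z forward; pixel columns grow to the right and rows downward; lengths in m; the calibration is good to about 2 mm. A picture is of the moment at which its call begins.
- order.sign_off(): hands the job in; it is judged then, once.
The state is a dict: "t": time; "q": joint angles; "qd": joint speeds; "tau": joint torques, N m; "tcp_pos": TCP position; "tool_rot": TCP orientation; "force": force on the tool from outside, world axes, zero at the start; "ft_torque": the same for the moment, N m; "finger_gap": opening from 0.0 (shut) to 1.0 (fully open); "gripper_force": force on a finger pad.
Only numpy, scipy, OpenCV 4.12 (cv2) and the standard library are available. Lean on these libraries where they do the work, as an engineer would, in place of code of your own. Each camera call takes 0.05 s, during which the arm holds its last target. There are 200 camera calls.

## Working session

There is one attempt and no reset: what is moved stays moved. The work goes in short steps, Python scripts to look and compute and a shell command to move; the robot and the scene stay as the last step left them, time stands still between calls to the robot, and variables do not carry over. Pictures are saved under pics/ and viewed, at most 10 in all, crops included, and the job is handed in when it is done.

```bash
ls; mkdir -p pics
cat > h.py <<'E'
import numpy as np, cv2
from station import sense, vision, order
def ray(s,uv):
    p=cv2.undistortPoints(np.array(uv,float).reshape(-1,1,2),np.array(s["mtx"]),np.array(s["dist"])).reshape(-1,2)
    T=np.array(s["pose"]); d=np.c_[p,np.ones(len(p))]@T[:3,:3].T
    return T[:3,3],d
def plane(s,uv,z):
    o,d=ray(s,uv); return o+d*((z-o[2])/d[:,2])[:,None]
E
python3 - <<'E'
from h import *
import pickle
for n in("top","scene"):
    s=vision.snapshot(n); pickle.dump(s,open(n+".pkl","wb")); cv2.imwrite(f"pics/{n}0.png",s["image"]); print(n,np.round(s["pose"],3).tolist(),np.round(s["mtx"],1).tolist())
print(sense())
E
```

```text
pics
top [[-0.007, -0.994, 0.111, 0.438], [-1.0, 0.008, 0.006, -0.05], [-0.007, -0.111, -0.994, 1.24], [0.0, 0.0, 0.0, 1.0]] [[431.6, 0.0, 316.9], [0.0, 431.6, 194.0], [0.0, 0.0, 1.0]]
scene [[0.727, 0.45, -0.519, 1.137], [0.686, -0.484, 0.543, -0.647], [-0.007, -0.751, -0.66, 0.78], [0.0, 0.0, 0.0, 1.0]] [[369.2, 0.0, 310.7], [0.0, 369.2, 200.3], [0.0, 0.0, 1.0]]
{'t': 0.1, 'q': array([ 9.44517952e-01,  5.28367622e-01,  1.43377786e+00, -1.12414300e-05,
        1.18141816e+00, -1.78479405e-01]), 'qd': array([ 0.0031897 , -0.00238156, -0.00572039, -0.00151104, -0.00033983,
       -0.00066401]), 'tau': array([-2.52724817e-05, -4.43306208e+01, -1.78586519e+01, -2.01656176e-04,
        3.89056731e-03,  4.03133782e-06]), 'tcp_pos': array([0.270172  , 0.56283083, 0.21343377]), 'tool_rot': array([ 2.22031258e-01,  9.75039050e-01, -9.08819016e-04, -3.81144479e-04]), 'force': array([ 0.46357426, -0.13712158,  0.16331509]), 'ft_torque': array([-0.04875383,  0.04361069,  0.02607415]), 'gripper_force': 0.0, 'finger_gap': 0.9964616601387548}
```

View pics/top0.png

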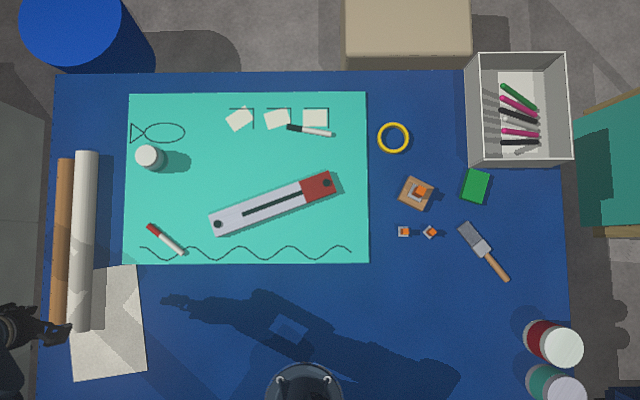

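View pics/scene0.png

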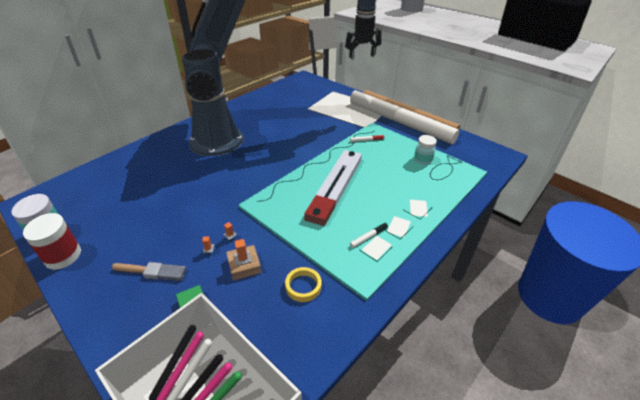

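The top view shows the rail from (220,222) to its red end at (330,185). Orange candidates are the pin in the wooden stand at about (420,190), a small pin at (403,232) and a small pin at (431,232). The description says the stand, so I choose (420,190). Next I measure it and check one close crop.

```bash
cat > meas.py <<'E'
from h import *
import pickle
s=pickle.load(open("top.pkl","rb")); im=s["image"]; hsv=cv2.cvtColor(im,cv2.COLOR_BGR2HSV)
def comps(m,roi,name,z,mn=15):
    mm=np.zeros_like(m); x0,y0,x1,y1=roi; mm[y0:y1,x0:x1]=m[y0:y1,x0:x1]
    cs,_=cv2.findContours(mm,cv2.RETR_EXTERNAL,cv2.CHAIN_APPROX_NONE)
    for c in cs:
        if cv2.contourArea(c)<mn: continue
        w=plane(s,c.reshape(-1,2),z)[:,:2]
        r=cv2.minAreaRect((w*1000).astype(np.float32)); cu=c.reshape(-1,2).mean(0)
        print(name,cu.round(1),"ctr mm",np.round(r[0],1),"size",np.round(r[1],1),"ang",round(r[2],1))
print(hsv[192,405],hsv[190,421],hsv[205,410],hsv[186,412], hsv[215,240],hsv[186,320],hsv[198,275])
R=lambda a,b:cv2.inRange(hsv,np.array(a),np.array(b))
comps(R((0,170,170),(16,255,255)),(380,165,450,250),"orange@.09",.09)
comps(R((0,60,60),(30,255,255)),(390,165,445,220),"stand@.03",.03)
comps(R((0,120,60),(8,255,255))|R((172,120,60),(180,255,255)),(290,160,350,210),"red@.042",.042)
rail=R((0,0,110),(180,70,255)); comps(rail,(200,165,350,245),"alu@.042",.042)
comps(R((0,0,0),(180,255,70)),(235,175,310,220),"slot@.042",.042)
cv2.imwrite("pics/crop.png",np.hstack([cv2.resize(im[165:245,380:460],(400,400),interpolation=2),cv2.resize(im[165:245,205:345],(400,400*80//140),interpolation=2) if 0 else cv2.copyMakeBorder(cv2.resize(im[165:245,205:345],(400,228),interpolation=2),0,172,0,0,0)]))
E
python3 meas.py
```

```text
[ 16 101 167] [ 12 194 206] [ 17 102 103] [105  14 145] [109  17 205] [  2 143 137] [109  20 209]
orange@.09 [405.2 231.1] ctr mm [ 465.3 -277.2] size [13.3 10.6] ang 89.5
orange@.09 [432.  231.4] ctr mm [ 463.4 -347.5] size [12.9 13.3] ang 43.7
orange@.09 [420.5 190. ] ctr mm [ 574.5 -320.8] size [21.5 20.7] ang 62.5
stand@.03 [415.1 193.2] ctr mm [ 573.  -319.8] size [76.7 76.9] ang 62.4
red@.042 [318.8 185.6] ctr mm [593.  -43.4] size [63.3 88.1] ang 20.3
alu@.042 [261.3 207.1] ctr mm [531.  124.4] size [ 68.3 270.9] ang 20.4
slot@.042 [272.2 202.8] ctr mm [547.9  82.4] size [  8.7 175.1] ang 20.4
```

View pics/crop.png

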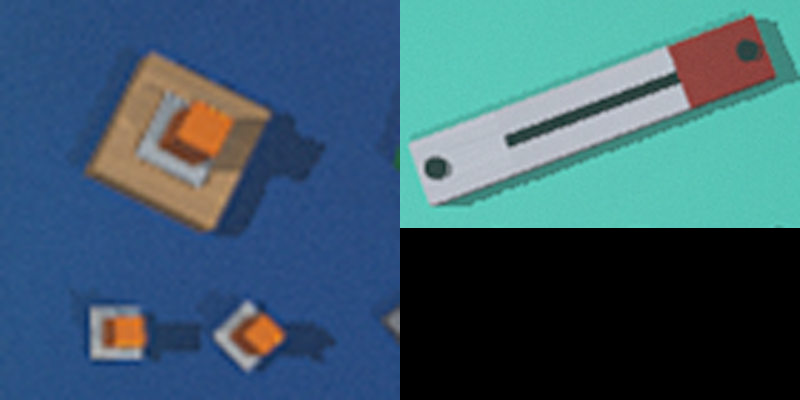

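The crop shows the pin standing in the wooden stand, with its orange 24 mm top at (420,190). The two look-alikes at the bottom are clearly smaller. The slot's middle is near (0.548, 0.082), and its red end points towards -y/+x. I'll move above the pin.

```bash
python3 -m crank '[{"dp":[0.34,-0.98,0],"angular":[0,0,-1.8]},{"dp":[0.34,-0.98,0],"angular":[0,0,0]},{"dp":[0.34,-0.98,0],"angular":[0,0,0]},{"dp":[0.34,-0.98,0],"angular":[0,0,0]},{"dp":[0.34,-0.98,0],"angular":[0,0,0]},{"dp":[0.34,-0.98,0],"angular":[0,0,0]},{"dp":[0.34,-0.98,0],"angular":[0,0,0]},{"dp":[0.34,-0.98,0],"angular":[0,0,0]},{"dp":[0.34,-0.98,0],"angular":[0,0,0]},{"dp":[0.34,-0.98,0],"angular":[0,0,0]},{"dp":[0.34,-0.98,0],"angular":[0,0,0]},{"dp":[0.34,-0.98,0],"angular":[0,0,0]},{"dp":[0.34,-0.98,0],"angular":[0,0,0]},{"dp":[0.34,-0.98,0],"angular":[0,0,0]},{"dp":[0.34,-0.98,0],"angular":[0,0,0]},{"dp":[0.34,-0.98,0],"angular":[0,0,0]},{"dp":[0.34,-0.98,0],"angular":[0,0,0]},{"dp":[0.34,-0.98,0],"angular":[0,0,0]},{"dp":[0.34,-0.98,0],"angular":[0,0,0]},{"dp":[0.34,-0.98,0],"angular":[0,0,0]}]' 0 40; python3 -m crank '[{"dp":[0.34,-0.98,0],"angular":[0,0,0]},{"dp":[0.34,-0.98,0],"angular":[0,0,0]},{"dp":[0.34,-0.98,0],"angular":[0,0,0]},{"dp":[0.34,-0.98,0],"angular":[0,0,0]},{"dp":[0.34,-0.98,0],"angular":[0,0,0]},{"dp":[0.34,-0.98,0],"angular":[0,0,0]},{"dp":[0.34,-0.98,0],"angular":[0,0,0]},{"dp":[0.34,-0.98,0],"angular":[0,0,0]},{"dp":[0.34,-0.98,0],"angular":[0,0,0]},{"dp":[0.34,-0.98,0],"angular":[0,0,0]},{"dp":[0,0,0],"angular":[0,0,0]},{"dp":[0,0,0],"angular":[0,0,0]},{"dp":[0,0,0],"angular":[0,0,0]}]'
```

```text
t: 2.1
tcp_pos: [0.4745, -0.0258, 0.2141]
tool_rot: [0.237, 0.971, 0.0, -0.0]
force: [0.3, 0.7, 0.2]
finger_gap: 0.998
gripper_force: 0.0
t: 3.4
tcp_pos: [0.5759, -0.3174, 0.2137]
tool_rot: [0.237, 0.971, 0.001, -0.001]
force: [-0.6, 1.0, 0.5]
finger_gap: 0.997
gripper_force: 0.0
```

```bash
python3 -m crank '[{"dp":[-0.05,-0.11,-0.7],"angular":[0,0,0]},{"dp":[0,0,-0.7],"angular":[0,0,0]},{"dp":[0,0,-0.7],"angular":[0,0,0]},{"dp":[0,0,-0.7],"angular":[0,0,0]},{"dp":[0,0,-0.7],"angular":[0,0,0]},{"dp":[0,0,-0.7],"angular":[0,0,0]},{"dp":[0,0,-0.4],"angular":[0,0,0]},{"dp":[0,0,-0.3],"angular":[0,0,0]},{"dp":[0,0,0],"angular":[0,0,0]},{"dp":[0,0,0],"angular":[0,0,0]}]'
python3 -m crank '[{"dp":[0,0,0],"angular":[0,0,0]},{"dp":[0,0,0],"angular":[0,0,0]},{"dp":[0,0,0],"angular":[0,0,0]},{"dp":[0,0,0],"angular":[0,0,0]},{"dp":[0,0,0],"angular":[0,0,0]},{"dp":[0,0,0],"angular":[0,0,0]},{"dp":[0,0,0],"angular":[0,0,0]},{"dp":[0,0,0],"angular":[0,0,0]},{"dp":[0,0,0],"angular":[0,0,0]},{"dp":[0,0,0],"angular":[0,0,0]}]' 1 40
python3 - <<'E'
from h import *
for n in("top","scene"):
    s=vision.snapshot(n); im=s["image"]; c=im[130:260,360:490] if n=="top" else im[200:300,190:290]
    cv2.imwrite(f"pics/g_{n}.png",cv2.resize(c,(390,390),interpolation=2))
cv2.imwrite("pics/g.png",np.hstack([cv2.imread("pics/g_top.png"),cv2.imread("pics/g_scene.png")]))
E
```

```text
t: 4.4
tcp_pos: [0.5755, -0.322, 0.068]
tool_rot: [0.237, 0.971, -0.0, 0.001]
force: [-0.1, 0.1, 0.4]
finger_gap: 1.003
gripper_force: 0.0
t: 5.4
tcp_pos: [0.5754, -0.322, 0.0678]
tool_rot: [0.237, 0.971, -0.0, 0.0]
force: [-0.1, 0.7, 5.4]
finger_gap: 0.265
gripper_force: 40.5
```

View pics/g.png

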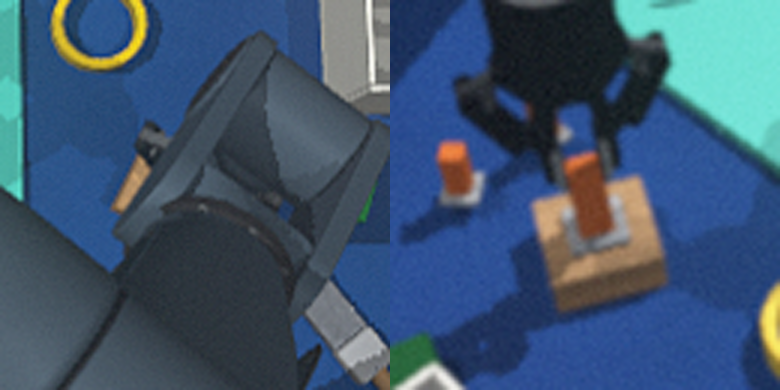

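Right half of the picture: the fingers hold the orange handle on the stand, and the foot is still flush. I'll lift, carry it over and turn the closing line along the rail.

```bash
python3 -m crank '[{"dp":[0,0,0.3],"angular":[0,0,0]},{"dp":[0,0,0.7],"angular":[0,0,0]},{"dp":[0,0,0.8],"angular":[0,0,0]},{"dp":[0,0,0.8],"angular":[0,0,0]},{"dp":[0,0,0.3],"angular":[0,0,0]},{"dp":[0,0,0],"angular":[0,0,0]}]'
python3 -m crank '[{"dp":[0,0.4,0],"angular":[0,0,0]},{"dp":[0,0.7,0],"angular":[0,0,4]},{"dp":[0,0.8,0],"angular":[0,0,4]},{"dp":[0,0.8,0],"angular":[0,0,4]},{"dp":[0,0.8,0],"angular":[0,0,4]},{"dp":[0,0.8,0],"angular":[0,0,4]},{"dp":[0,0.8,0],"angular":[0,0,4]},{"dp":[0,0.8,0],"angular":[0,0,4]},{"dp":[0,0.8,0],"angular":[0,0,4]},{"dp":[0,0.8,0],"angular":[0,0,4]},{"dp":[0,0.8,0],"angular":[0,0,4]},{"dp":[0,0.8,0],"angular":[0,0,4]},{"dp":[0,0.8,0],"angular":[0,0,3.8]},{"dp":[-0.06,0.8,0],"angular":[0,0,0]},{"dp":[0,0.6,0],"angular":[0,0,0]},{"dp":[0,0,0],"angular":[0,0,0]},{"dp":[0,0,0],"angular":[0,0,0]},{"dp":[0,0,0],"angular":[0,0,0]}]'
python3 - <<'E'
from h import *
s=vision.snapshot("scene"); im=s["image"]; p=np.array(s["pose"]); T=np.linalg.inv(p)
w=np.array([.5722,.0167,.11]); c=T[:3,:3]@w+T[:3,3]; uv=cv2.projectPoints(c[None],np.zeros(3),np.zeros(3),np.array(s["mtx"]),np.array(s["dist"]))[0].ravel(); print(uv)
u,v=uv.astype(int); cv2.imwrite("pics/r.png",cv2.resize(im[v-60:v+90,u-75:u+75],(600,600),interpolation=2)); import pickle; pickle.dump(s,open("s2.pkl","wb"))
st=sense(); print(st["tcp_pos"],st["tool_rot"],st["force"])
E
```

```text
t: 6.1
tcp_pos: [0.5757, -0.3225, 0.1556]
tool_rot: [0.237, 0.971, -0.001, 0.001]
force: [0.6, 0.5, -0.9]
finger_gap: 0.263
gripper_force: 39.8
t: 7.9
tcp_pos: [0.5728, 0.0165, 0.1536]
tool_rot: [-0.176, 0.984, 0.0, -0.001]
force: [0.4, 0.1, -0.5]
finger_gap: 0.262
gripper_force: 39.8
[327.19144476 176.12959956]
[0.57304978 0.01627594 0.15384067] [-1.76122464e-01  9.84368171e-01  2.64984154e-06 -4.25236862e-04] [ 0.54625838  0.19250978 -0.79747195]
```

View pics/r.png

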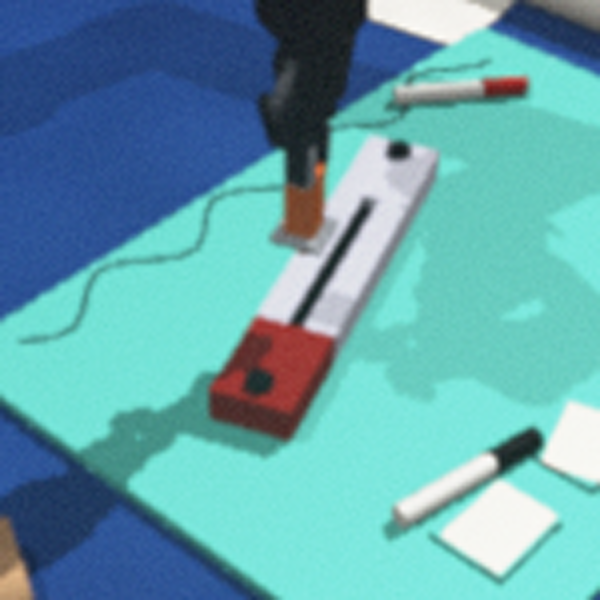

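The pin hangs upright over the rail at crop (305,240), and the slot is the black line from crop (300,325) to (370,200). I'll check the pin's lateral offset and the slot line in this view.

Run:
```python
from h import *
import pickle
s=pickle.load(open("s2.pkl","rb")); im=s["image"]; hsv=cv2.cvtColor(im,cv2.COLOR_BGR2HSV)
a=np.deg2rad(110.3); ex=np.array([np.cos(a),np.sin(a)]); ey=np.array([-ex[1],ex[0]]); mid=np.array([.5479,.0824])
toR=lambda w:np.c_[(w[:,:2]-mid)@ex,(w[:,:2]-mid)@ey]*1000
st=sense(); tcp=st["tcp_pos"]; print("tcp rail",toR(tcp[None]).round(1))
m=cv2.inRange(hsv,(0,130,60),(20,255,255)); x0,y0=327-75,176-60
for v in range(y0+44,y0+62,2):
    u=np.where(m[v,x0+60:x0+90])[0]+x0+60
    if len(u)<4: continue
    o,d=ray(s,[[ (u[0]+u[-1])/2,v]]); d=d[0]
    # intersect with vertical plane rail-x = tcp rail-x
    k=((tcp[:2]-o[:2])@ex)/(d[:2]@ex); P=o+k*d
    print("row",v,u[0],u[-1],"lat,z",toR(P[None])[0].round(1),round(P[2],3))
def slot(s,roi,z=.042):
    g=cv2.cvtColor(s["image"],cv2.COLOR_BGR2HSV); x0,y0,x1,y1=roi
    b=cv2.inRange(g,(0,0,0),(180,255,110)); mm=np.zeros_like(b); mm[y0:y1,x0:x1]=b[y0:y1,x0:x1]
    c=max(cv2.findContours(mm,0,cv2.CHAIN_APPROX_NONE)[0],key=cv2.contourArea).reshape(-1,2)
    w=plane(s,c,z); r=toR(w); rr=cv2.minAreaRect((w[:,:2]*1000).astype(np.float32)); print("slot",rr,toR(np.array(rr[0])[None]/1000).round(1), "ends",r[:,0].min().round(1),r[:,0].max().round(1))
slot(s,(x0+71,y0+47,x0+96,y0+83))
slot(pickle.load(open("scene.pkl","rb")),(x0+71,y0+47,x0+96,y0+83))
slot(pickle.load(open("top.pkl","rb")),(235,175,310,220))
```

```text
tcp rail [[-70.7  -0.6]]
row 164 324 331 lat,z [-70.7  -0.1] 0.155
row 166 324 331 lat,z [-70.7  -0.3] 0.148
row 168 324 331 lat,z [-70.7  -0.5] 0.141
row 170 324 331 lat,z [-70.7  -0.7] 0.133
row 172 324 330 lat,z [-70.7   0.7] 0.126
slot ((549.6148681640625, 82.44001007080078), (8.705503463745117, 173.02078247070312), 20.521678924560547) [[-0.6 -1.6]] ends -87.1 85.9
slot ((549.4951171875, 82.38700866699219), (9.446593284606934, 173.0109405517578), 20.239675521850586) [[-0.6 -1.5]] ends -87.1 85.9
slot ((547.38427734375, 82.55110931396484), (10.84535026550293, 177.76022338867188), 20.241304397583008) [[0.3 0.4]] ends -88.6 89.2
```

```bash
python3 -m crank '[{"dp":[0.025,0.01,-0.3],"angular":[0,0,0]},{"dp":[0,0,-0.5],"angular":[0,0,0]},{"dp":[0,0,-0.5],"angular":[0,0,0]},{"dp":[0,0,-0.5],"angular":[0,0,0]},{"dp":[0,0,0],"angular":[0,0,0]},{"dp":[0,0,0],"angular":[0,0,0]}]'
python3 -m crank '[{"dp":[0,0,-0.1],"angular":[0,0,0]},{"dp":[0,0,-0.1],"angular":[0,0,0]},{"dp":[0,0,-0.05],"angular":[0,0,0]},{"dp":[0,0,0],"angular":[0,0,0]},{"dp":[0,0,0],"angular":[0,0,0]}]'
```

```text
t: 8.55
tcp_pos: [0.5739, 0.0169, 0.0999]
tool_rot: [-0.176, 0.984, 0.0, -0.0]
force: [-0.2, 0.1, -0.4]
finger_gap: 0.263
gripper_force: 39.8
t: 9.05
tcp_pos: [0.5741, 0.0174, 0.093]
tool_rot: [-0.177, 0.984, -0.0, 0.0]
force: [0.3, -0.9, -0.7]
finger_gap: 0.26
gripper_force: 39.8
```

No contact 5 mm past rail-top height, so the tip is in the slot.

```bash
python3 -m crank '[{"dp":[0,0,-0.1],"angular":[0,0,0]},{"dp":[0,0,-0.1],"angular":[0,0,0]},{"dp":[0,0,-0.06],"angular":[0,0,0]},{"dp":[0,0,0],"angular":[0,0,0]},{"dp":[0,0,0],"angular":[0,0,0]},{"dp":[0,0,0],"angular":[0,0,0]},{"dp":[0,0,0],"angular":[0,0,0]}]'
```

```text
t: 9.75
tcp_pos: [0.5742, 0.0173, 0.0852]
tool_rot: [-0.177, 0.984, -0.0, 0.0]
force: [-1.0, 1.0, 2.1]
finger_gap: 0.264
gripper_force: 40.1
```

```bash
python3 -m crank '[{"dp":[0,0,-0.05],"angular":[0,0,0]},{"dp":[0,0,0],"angular":[0,0,0]},{"dp":[0,0,0],"angular":[0,0,0]}]'
python3 -m crank '[{"dp":[-0.045,0.125,0],"angular":[0,0,0]},{"dp":[-0.046,0.125,0],"angular":[0,0,0]},{"dp":[-0.046,0.125,0],"angular":[0,0,0]},{"dp":[-0.046,0.125,0],"angular":[0,0,0]},{"dp":[-0.047,0.125,0],"angular":[0,0,0]},{"dp":[-0.046,0.125,0],"angular":[0,0,0]},{"dp":[-0.046,0.125,0],"angular":[0,0,0]},{"dp":[-0.047,0.125,0],"angular":[0,0,0]},{"dp":[-0.046,0.125,0],"angular":[0,0,0]},{"dp":[-0.047,0.125,0],"angular":[0,0,0]}]'
```

```text
t: 10.05
tcp_pos: [0.5742, 0.0174, 0.0836]
tool_rot: [-0.177, 0.984, -0.0, 0.0]
force: [1.0, 0.8, 3.1]
finger_gap: 0.259
gripper_force: 40.2
t: 11.05
tcp_pos: [0.56, 0.0552, 0.0835]
tool_rot: [-0.177, 0.984, -0.0, -0.0]
force: [0.8, -1.8, 2.5]
finger_gap: 0.264
gripper_force: 40.2
```

Next, I feel along in typed 3 mm steps, with a read-only force check between them.

```bash
cat > chk.py <<'E'
# looks only: prints rail x, vertical force and drag along the rail; fails if the tip has dropped or is caught
from h import *
import sys
s=sense(); f=s["force"]; a=np.deg2rad(110.3); ex=np.array([np.cos(a),np.sin(a)])
x=(s["tcp_pos"][:2]-[.5479,.0824])@ex*1000; d=f[:2]@ex
print(f"x {x:.1f} fz {f[2]:.1f} drag {d:.1f} z {s['tcp_pos'][2]:.4f}")
sys.exit(f[2]<0.9 or abs(d)>5)
E
exec >log.txt 2>&1
python3 -m crank '[{"dp":[-0.035,0.094,0],"angular":[0,0,0]},{"dp":[0,0,0],"angular":[0,0,0]}]' && python3 chk.py && python3 -m crank '[{"dp":[-0.035,0.094,0],"angular":[0,0,0]},{"dp":[0,0,0],"angular":[0,0,0]}]' && python3 chk.py && python3 -m crank '[{"dp":[-0.035,0.094,0],"angular":[0,0,0]},{"dp":[0,0,0],"angular":[0,0,0]}]' && python3 chk.py && python3 -m crank '[{"dp":[-0.035,0.094,0],"angular":[0,0,0]},{"dp":[0,0,0],"angular":[0,0,0]}]' && python3 chk.py && python3 -m crank '[{"dp":[-0.035,0.094,0],"angular":[0,0,0]},{"dp":[0,0,0],"angular":[0,0,0]}]' && python3 chk.py && python3 -m crank '[{"dp":[-0.035,0.094,0],"angular":[0,0,0]},{"dp":[0,0,0],"angular":[0,0,0]}]' && python3 chk.py && python3 -m crank '[{"dp":[-0.035,0.094,0],"angular":[0,0,0]},{"dp":[0,0,0],"angular":[0,0,0]}]' && python3 chk.py && python3 -m crank '[{"dp":[-0.035,0.094,0],"angular":[0,0,0]},{"dp":[0,0,0],"angular":[0,0,0]}]' && python3 chk.py
grep ^x log.txt; tail -6 log.txt
```

```text
x -26.4 fz 2.0 drag -0.9 z 0.0835
tool_rot: [-0.177, 0.984, 0.0, -0.0]
force: [0.5, -0.8, 2.0]
finger_gap: 0.263
gripper_force: 40.2
x -26.4 fz 2.0 drag -0.9 z 0.0835
False
```

```bash
sed -i 's/sys.exit(\(.*\))$/sys.exit(int(\1))/' chk.py
exec >log.txt 2>&1
python3 -m crank '[{"dp":[-0.035,0.094,0],"angular":[0,0,0]},{"dp":[0,0,0],"angular":[0,0,0]}]' && python3 chk.py && python3 -m crank '[{"dp":[-0.035,0.094,0],"angular":[0,0,0]},{"dp":[0,0,0],"angular":[0,0,0]}]' && python3 chk.py && python3 -m crank '[{"dp":[-0.035,0.094,0],"angular":[0,0,0]},{"dp":[0,0,0],"angular":[0,0,0]}]' && python3 chk.py && python3 -m crank '[{"dp":[-0.035,0.094,0],"angular":[0,0,0]},{"dp":[0,0,0],"angular":[0,0,0]}]' && python3 chk.py && python3 -m crank '[{"dp":[-0.035,0.094,0],"angular":[0,0,0]},{"dp":[0,0,0],"angular":[0,0,0]}]' && python3 chk.py && python3 -m crank '[{"dp":[-0.035,0.094,0],"angular":[0,0,0]},{"dp":[0,0,0],"angular":[0,0,0]}]' && python3 chk.py && python3 -m crank '[{"dp":[-0.035,0.094,0],"angular":[0,0,0]},{"dp":[0,0,0],"angular":[0,0,0]}]' && python3 chk.py && python3 -m crank '[{"dp":[-0.035,0.094,0],"angular":[0,0,0]},{"dp":[0,0,0],"angular":[0,0,0]}]' && python3 chk.py && python3 -m crank '[{"dp":[-0.035,0.094,0],"angular":[0,0,0]},{"dp":[0,0,0],"angular":[0,0,0]}]' && python3 chk.py
grep ^x log.txt; tail -6 log.txt
```

```text
x -23.8 fz 3.0 drag -0.9 z 0.0835
x -20.8 fz 2.5 drag -2.5 z 0.0835
x -17.7 fz 2.4 drag -1.2 z 0.0835
x -14.6 fz 3.3 drag -1.1 z 0.0835
x -11.6 fz 2.7 drag -1.6 z 0.0835
x -8.6 fz 3.0 drag -2.4 z 0.0835
x -5.6 fz 3.4 drag -0.7 z 0.0835
x -2.6 fz 2.1 drag -0.5 z 0.0835
x 0.4 fz 3.0 drag -1.6 z 0.0835
tcp_pos: [0.5494, 0.0834, 0.0835]
tool_rot: [-0.177, 0.984, 0.0, -0.0]
force: [-0.2, -1.8, 3.0]
finger_gap: 0.259
gripper_force: 40.2
x 0.4 fz 3.0 drag -1.6 z 0.0835
```

```bash
exec >log.txt 2>&1
python3 -m crank '[{"dp":[-0.035,0.094,0],"angular":[0,0,0]},{"dp":[0,0,0],"angular":[0,0,0]}]' && python3 chk.py && python3 -m crank '[{"dp":[-0.035,0.094,0],"angular":[0,0,0]},{"dp":[0,0,0],"angular":[0,0,0]}]' && python3 chk.py && python3 -m crank '[{"dp":[-0.035,0.094,0],"angular":[0,0,0]},{"dp":[0,0,0],"angular":[0,0,0]}]' && python3 chk.py && python3 -m crank '[{"dp":[-0.035,0.094,0],"angular":[0,0,0]},{"dp":[0,0,0],"angular":[0,0,0]}]' && python3 chk.py && python3 -m crank '[{"dp":[-0.035,0.094,0],"angular":[0,0,0]},{"dp":[0,0,0],"angular":[0,0,0]}]' && python3 chk.py && python3 -m crank '[{"dp":[-0.035,0.094,0],"angular":[0,0,0]},{"dp":[0,0,0],"angular":[0,0,0]}]' && python3 chk.py && python3 -m crank '[{"dp":[-0.035,0.094,0],"angular":[0,0,0]},{"dp":[0,0,0],"angular":[0,0,0]}]' && python3 chk.py && python3 -m crank '[{"dp":[-0.035,0.094,0],"angular":[0,0,0]},{"dp":[0,0,0],"angular":[0,0,0]}]' && python3 chk.py && python3 -m crank '[{"dp":[-0.035,0.094,0],"angular":[0,0,0]},{"dp":[0,0,0],"angular":[0,0,0]}]' && python3 chk.py && python3 -m crank '[{"dp":[-0.035,0.094,0],"angular":[0,0,0]},{"dp":[0,0,0],"angular":[0,0,0]}]' && python3 chk.py
grep ^x log.txt; tail -6 log.txt
```

```text
x 3.5 fz 3.1 drag -1.3 z 0.0835
x 6.4 fz 2.4 drag -1.2 z 0.0835
x 9.5 fz 3.2 drag -1.1 z 0.0835
x 12.5 fz 2.5 drag -1.0 z 0.0835
x 15.5 fz 2.1 drag -1.9 z 0.0835
x 18.5 fz 3.0 drag -1.9 z 0.0835
x 21.5 fz 2.5 drag -0.8 z 0.0835
x 24.5 fz 1.7 drag -1.0 z 0.0835
x 27.5 fz 2.9 drag -0.9 z 0.0835
x 31.1 fz -0.8 drag -0.0 z 0.0831
tcp_pos: [0.5382, 0.1119, 0.0831]
tool_rot: [-0.176, 0.984, 0.001, -0.001]
force: [-0.6, -0.3, -0.8]
finger_gap: 0.259
gripper_force: 40.5
x 31.1 fz -0.8 drag -0.0 z 0.0831
```

The tip dropped at x ≈ 31 mm, where fz fell from 2.9 to -0.8 N. I'll move 1 mm further to centre, then lower in small checked steps.

```bash
cat > chk2.py <<'E'
from h import *
import sys
s=sense(); f=s["force"]; print("chk",f.round(1),s["tcp_pos"].round(4)); sys.exit(int(f[2]>1.2))
E
exec >log.txt 2>&1
python3 -m crank '[{"dp":[-0.012,0.031,-0.03],"angular":[0,0,0]},{"dp":[0,0,-0.03],"angular":[0,0,0]},{"dp":[0,0,0],"angular":[0,0,0]}]' - 20 && python3 chk2.py && python3 -m crank '[{"dp":[0,0,-0.015],"angular":[0,0,0]},{"dp":[0,0,0],"angular":[0,0,0]}]' && python3 chk2.py && python3 -m crank '[{"dp":[0,0,-0.015],"angular":[0,0,0]},{"dp":[0,0,0],"angular":[0,0,0]}]' && python3 chk2.py && python3 -m crank '[{"dp":[0,0,-0.015],"angular":[0,0,0]},{"dp":[0,0,0],"angular":[0,0,0]}]' && python3 chk2.py && python3 -m crank '[{"dp":[0,0,-0.015],"angular":[0,0,0]},{"dp":[0,0,0],"angular":[0,0,0]}]' && python3 chk2.py && python3 -m crank '[{"dp":[0,0,-0.015],"angular":[0,0,0]},{"dp":[0,0,0],"angular":[0,0,0]}]' && python3 chk2.py
grep ^chk log.txt; tail -4 log.txt
```

```text
chk [-0.4  0.2 -1.2] [0.538  0.1124 0.0811]
chk [-0.4  0.2 -1.2] [0.5387 0.1122 0.0811]
chk [-0.4 -0.3 -2.1] [0.5388 0.1122 0.0808]
chk [-0.8 -0.  -1.6] [0.5388 0.1122 0.0803]
chk [-0.4  0.6 -1. ] [0.5388 0.1122 0.0799]
chk [-0.1  0.4  3.3] [0.5389 0.1123 0.0798]
force: [-0.1, 0.4, 3.3]
finger_gap: 0.263
gripper_force: 40.9
chk [-0.1  0.4  3.3] [0.5389 0.1123 0.0798]
```

The foot has touched flush: TCP z 0.0798 is the rail top plus the grasp offset. Release and retreat.

```bash
python3 -m crank '[{"dp":[0,0,0],"angular":[0,0,0]},{"dp":[0,0,0],"angular":[0,0,0]},{"dp":[0,0,0],"angular":[0,0,0]},{"dp":[0,0,0],"angular":[0,0,0]},{"dp":[0,0,0],"angular":[0,0,0]},{"dp":[0,0,0],"angular":[0,0,0]},{"dp":[0,0,0],"angular":[0,0,0]}]' 0.2 20
python3 -m crank '[{"dp":[0,0,0.3],"angular":[0,0,0]},{"dp":[0,0,0.6],"angular":[0,0,0]},{"dp":[0,0,0.7],"angular":[0,0,0]},{"dp":[0,0,0.7],"angular":[0,0,0]},{"dp":[0,0,0.7],"angular":[0,0,0]},{"dp":[0,0,0.6],"angular":[0,0,0]},{"dp":[0,0,0],"angular":[0,0,0]},{"dp":[0,0,0],"angular":[0,0,0]}]'
python3 - <<'E'
from h import *
s=vision.snapshot("scene"); cv2.imwrite("pics/end.png",cv2.resize(s["image"][110:270,240:440],(800,640),interpolation=2)[:600])
E
```

```text
t: 17.05
tcp_pos: [0.5388, 0.1122, 0.0794]
tool_rot: [-0.177, 0.984, 0.0, -0.0]
force: [-0.3, 0.5, -0.4]
finger_gap: 0.796
gripper_force: 0.0
t: 17.85
tcp_pos: [0.5387, 0.1122, 0.1878]
tool_rot: [-0.177, 0.984, -0.0, 0.0]
force: [0.1, 0.3, -0.6]
finger_gap: 0.8
gripper_force: 0.0
```

View pics/end.png

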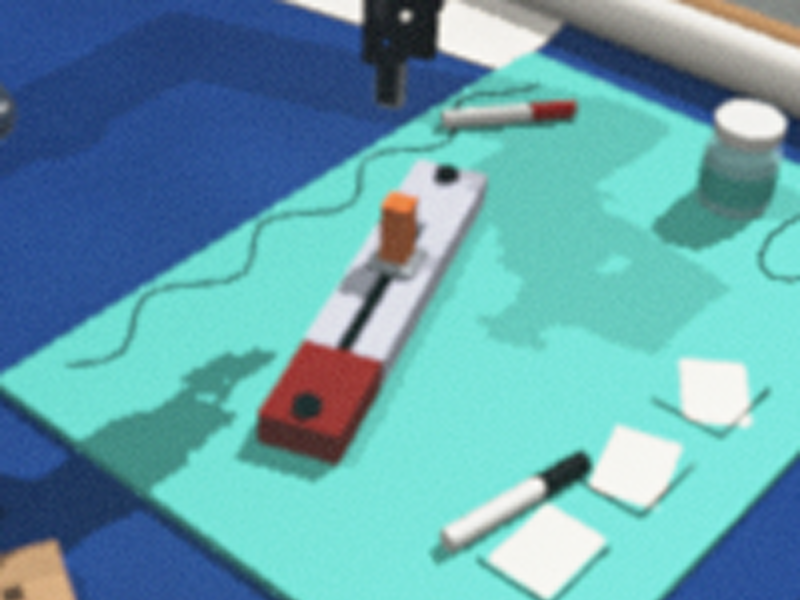

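The pin stands upright with its foot flush on the rail at crop (398,260). The gripper is clear and the bystanders are undisturbed.

```bash
python3 -c "from station import order; print(order.sign_off())"
```

```text
the job is handed in; nothing more can be done
None
```

The job is handed in: I found the socket at about rail x = +31 mm, and the released pin stands upright there with its foot flush on the rail; measured forces stayed below 6 N, and no verdict was returned.

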